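Make up two craft kits in their trays

ROBOT

A 6-joint arm with a two-finger parallel gripper is mounted at the origin on a cart in front of the work surface, level with it; the furniture and walls round the work are solid. World frame = base frame: x ahead of the robot, y to its left, z up, the work surface at z = 0. Lengths are in m, angles in degrees, forces in N, time in s.
With the tool pointing down it reaches from about 0.4 to 0.825 m from the base axis. Payload 7 kg.
Tool frame: the origin (TCP) lies at the very end of the fingers, on their centre line; the grasp point (between the pads) lies 19 mm behind it; z points along the fingers, y is the line along which they close (so a half turn about z gives the same grasp; the last joint's range is limited). The gripper opens to 88 mm and grips with 3 to 60 N. Pads are 19 mm wide; open, the fingers measure 130 mm over their backs; the gripper's body (78 mm by 193 mm) begins 47 mm behind the grasp point.
Start: joints at [80.449, 20.546, 0.682, 0, -70.136, -16.507], TCP at [0.297, 0.606, 0.194] pointing down, gripper open.
Joint ranges: [-176.03, 176.03], [-82.01, 121.73], [-58.28, 71.71], [-173.87, 95.51], [-174.79, -0.11], [-173.66, 173.66]. Speed limits (degrees/s): [136.94, 136.94, 172.46, 180, 180, 180].

INTERFACE

Orientations are given as [roll, pitch, yaw] about the fixed x, y, z axes, in that order (R = Rz(yaw) Ry(pitch) Rx(roll)).
In Python, from plant import get_obs, snapshot, camera_params, close_job, boxes_of, cut_out, landmark_of gives the robot as it stands.
- The arm moves only by the shell command python3 -m inch 'ROWS' [OPENING]. ROWS is text: rows parted by semicolons, each of 6 numbers parted by spaces: the shift along the tool's x, y, z in units of 30 cm (1.0 is 30 cm), then the turn, a rotation vector about the tool's x, y, z in units of pi rad (1.0 is pi rad). A call has 1 to 10 rows; each row is the pose to reach, as a shift and turn from the pose commanded when the call began, along the tool's axes at that moment, turning the shorter way round; what a row does not reach only later rows make up. A row lasts 1/12 s, in which the tool goes at most 41.7 mm and 7.16 degrees, less where a joint would pass 70% of its speed; a pose out of reach is approached as far as the arm can. A call with a number of a shift or a turn outside -1 to 1 is refused whole. A call with a gripper value outside its range is refused whole. OPENING is the closure, from -1 (fully open) to 1 (shut), set as the call begins (- or left out, the last holds). The fingers move at their own pace and stop on an object; the grip force is fixed at half the most. Time passes only in rows, so rows that repeat a pose let the fingers close. It gives the time, the measured TCP pose, the force, the opening and the grip force at its end, in the units of the state.
- get_obs(): the state, without advancing time (a new reading comes with each control period).
- snapshot(name): name is "scene" or "top"; returns the picture (400x640x3 uint8, red, green, blue); there is no depth.
- camera_params(name): a dict with "mtx" (3x3 intrinsics, pixels), "rvec" (rotation vector, rad) and "tvec" (3), from world to camera coordinates, as OpenCV has them. Camera axes: x right, y down, z forward; pixel columns grow to the right and rows downward; lengths in m; the calibration is good to about 2 mm. A picture is of the moment at which its call begins. camera_params takes no time and is no camera call.
- close_job(): hands the job in; it is judged then, once.
Trained networks look in the newest picture that a camera, given by its name, has taken for a name from the list of things; names that differ only in an ending like _2 or _b are one class to them, and where a whole thing is asked for, a point or a joint stands for the part that bears it (a point fixed in the world has none). Each returns a list of dicts, best first, with "p" (0 to 1); they miss things now and then, are a little off and sometimes report something else, mostly with a low value. They report only what shows in the picture. A call takes as long as a camera call. They do not tell look-alikes from the thing itself.
- boxes_of(camera, thing): "rect" ([left, top, width, height] in pixels, round what is visible of it).
- cut_out(camera, thing): "pixels" (400x640 bool, what is visible of it) and "rect" ([left, top, width, height] in pixels, round what is visible of it).
- landmark_of(camera, thing): "uv" ([column, row] in pixels: a listed point, or the origin of a listed thing).
The state is a dict: "clock": time; "joint_pos": joint angles; "qvel": joint speeds; "tau": joint torques, N m; "tool_pos": TCP position; "orientation": TCP orientation; "force": force on the tool from outside, world axes, zero at the start; "moment": the same for the moment, N m; "opening": finger opening in m; "gripper_force": force on a finger pad.
Only numpy, scipy, OpenCV 4.12 (cv2) and the standard library are available. Lean on these libraries where they do the work, as an engineer would, in place of code of your own. Each camera call takes 0.05 s, during which the arm holds its last target. There are 200 camera calls.

TASK

Make up the two craft kits. The printing kit is the shorter wooden tray: stand the hand stamp in its larger pocket and the short, stout paint bottle in its smaller one. The bead-work kit is the longer tray: stand the thread spool on end in the middle pocket and the glue stick upright in the small end pocket, and stack the loose bead case squarely on the case already in that tray, its feet fully down in the recesses of the lid; leave the taller slim bottle and the tape measure where they are.

Things in the scene. Friction and masses are not known exactly. Their poses are not given: they have to be found in the camera images.
- print_tray: the shorter wooden kit tray, fixed, 74 (x) x 142 (y) x 16 mm high, with TWO open pockets 10 mm deep (pocket floor 6 mm above the table). Origin: centre of its underside; x across, y along its length. Larger pocket, 62 (x) x 66 (y) mm, centred at x 0, y -32 mm; smaller pocket, 58 x 58 mm, centred at x 0, y +36 mm
- bead_tray: the longer wooden kit tray, fixed, 78 (x) x 218 (y) x 16 mm high, with THREE pockets 10 mm deep in a row (pocket floor 6 mm above the table). Origin: centre of its underside; x across, y along its length. Pocket at y -58 mm is already filled by the lower bead case; middle pocket, 58 x 58 mm, centred at x 0, y +22 mm; small end pocket, 46 x 46 mm, centred at x 0, y +80 mm
- lower_case: lidded bead case, fixed in the end pocket of the longer tray: white, lid panel white with grey recesses, 60 (x) x 84 (y) x 46 mm high, origin at the centre of its underside, z up. Its lid has four corner recesses, each 16 x 16 mm and 4 mm deep, centred at x +-20, y +-32 mm, floors 42 mm above its origin. A case stacked on it has its origin 42 mm above this one
- upper_case: the loose lidded bead case, twin of the lower one, standing among the stock: 60 (x) x 84 (y) x 46 mm high, straight flat sides (from 5 mm up), about 0.12 kg, origin at the centre of its underside between the feet, z up. Four round tapered feet 5 mm high, 12 mm across (8 mm at the tip), at x +-20, y +-32 mm, fit the recesses of a lid with 2 mm play. Grasp across the 60 mm width (x)
- stamp: wooden hand stamp standing on its block: block 34 (x) x 50 (y) x 24 mm high with an upright round turned handle 25 mm across, top at 57 mm. Origin: centre of the underside, z up. Grasp the handle
- short_bottle: the short, stout paint bottle, round, 38 mm across, 75 mm high (body up to 62 mm, narrower cap above), standing upright. Origin: centre of the underside, z up
- spool: thread spool standing on end, 28 mm across its round flanges, 38 mm high, a short thread tail hanging off one side. Its axis stands at x +8 mm, y 0 in its own frame (the origin is 8 mm off the axis), origin at the underside, z up
- glue_stick: glue stick standing upright, round, 23 mm across, 89 mm high. Origin: centre of the underside, z up
- slim_bottle: bystander: the taller, slim paint bottle, 34 mm across, 100 mm high, standing among the stock; loose, not needed, leave it alone. Origin: centre of the underside
- tape_measure: bystander: round flat tape measure, 52 mm across, 18 mm high, lying behind the trays; loose, not needed, leave it alone. Origin at the underside
Not all that is in view belongs to the job. Leave any purple or yellow look-alike of the upper_case alone.

How it is judged (in metres and radians):
At the end, for the whole second after the job is handed in: Stamp, short bottle, spool and glue stick stand upright (0.08 rad) on their pockets' floors (height 3 mm), anywhere inside their own pockets; the upper case sits with its feet in the lower lid's recesses (3.5 mm sideways, 1.8 mm in height, square to 0.1 rad, either way round); all at rest (x of stamp in the frame of print_tray between -0.0175 and 0.0175 m and y of stamp in the frame of print_tray between -0.0495 and -0.0145 m and z of stamp in the frame of print_tray between 0.003 and 0.009 m and angle between each of stamp, short_bottle, spool, glue_stick, upper_case's own z axis and vertical below 0.08 rad and linear speed of each of stamp, short_bottle, spool, glue_stick, upper_case below 0.01 m/s and x of short_bottle in the frame of print_tray between -0.014 and 0.014 m and y of short_bottle in the frame of print_tray between 0.022 and 0.05 m and z of short_bottle in the frame of print_tray between 0.003 and 0.009 m and x of spool in the frame of bead_tray between -0.024 and 0.024 m and y of spool in the frame of bead_tray between -0.002 and 0.046 m and z of spool in the frame of bead_tray between 0.003 and 0.009 m and x of glue_stick in the frame of bead_tray between -0.014 and 0.014 m and y of glue_stick in the frame of bead_tray between 0.066 and 0.094 m and z of glue_stick in the frame of bead_tray between 0.003 and 0.009 m and x of upper_case in the frame of lower_case between -0.0035 and 0.0035 m and y of upper_case in the frame of lower_case between -0.0035 and 0.0035 m and z of upper_case in the frame of lower_case between 0.0402 and 0.0438 m and angle between the x axis of upper_case and the x axis of lower_case, either way round below 0.1 rad); the robot touches nothing.
It fails at once if the slim bottle or the tape measure is moved by more than 15 mm (distance of any of slim_bottle, tape_measure from where it was at the start of the episode above 0.015 m).
It also fails if it takes over 120 s, if anything falls off the work surface, if the arm or the gripper's body presses on something with over 40 N, if the wrist force passes 120 N, or if a joint passes its speed limit or range.

## Working session

There is one attempt and no reset: what is moved stays moved. The work goes in short steps, Python scripts to look and compute and a shell command to move; the robot and the scene stay as the last step left them, time stands still between calls to the robot, and variables do not carry over. Pictures are saved under pics/ and viewed, at most 14 in all, crops included, and the job is handed in when it is done.

```bash
ls; mkdir -p pics; python3 - <<'E'
from plant import *
import cv2
print(get_obs())
for n in("scene","top"):
    im=snapshot(n); cv2.imwrite(f"pics/{n}0.png",im[:,:,::-1]); print(n,camera_params(n))
for t in "print_tray bead_tray lower_case upper_case stamp short_bottle spool glue_stick slim_bottle tape_measure".split():
    for c in("scene","top"):
        print(t,c,[(round(d['p'],2),[int(v) for v in d['uv']]) for d in landmark_of(c,t)][:4])
E
```

```text
pics
{'clock': 0.0, 'joint_pos': array([ 8.04517246e+01,  2.05905508e+01,  6.31487214e-01, -1.76183664e-02,
       -7.01377090e+01, -1.65053658e+01]), 'qvel': array([-0.05242472,  0.12793831,  0.03241654,  0.00082031,  0.00342598,
       -0.05932316]), 'tau': array([ 2.79076034e-03, -5.82726574e+01,  2.93047732e+01,  6.99658647e+00,
        6.97416253e-03, -1.46059956e-04]), 'tool_pos': array([0.29628545, 0.60586214, 0.19302324]), 'orientation': array([ 1.79902509e+02, -1.16160787e-02, -2.60596313e+01]), 'force': array([ 0.65407086, -0.01599673, -0.39059201]), 'moment': array([ 0.02767982, -0.04062963,  0.0504232 ]), 'gripper_force': 0.0, 'opening': 0.08787849890246559}
scene {'mtx': array([[414.79591005,   0.        , 316.69444753],
       [  0.        , 414.79591005, 197.16295548],
       [  0.        ,   0.        ,   1.        ]]), 'rvec': array([ 1.89816299, -1.14809275,  0.65350309]), 'tvec': array([-0.33213982,  0.3150973 ,  0.94092416])}
top {'mtx': array([[467.86462562,   0.        , 325.97116697],
       [  0.        , 467.86462562, 206.12946485],
       [  0.        ,   0.
[... 285 characters left out ...]
 [(0.62, [361, 221])]
lower_case top [(0.7, [369, 205])]
upper_case scene [(0.92, [412, 253]), (0.89, [426, 291]), (0.67, [383, 268])]
upper_case top [(0.92, [455, 266]), (0.84, [413, 253]), (0.76, [430, 221])]
stamp scene [(0.52, [260, 223])]
stamp top [(0.53, [283, 243])]
short_bottle scene [(0.8, [227, 213])]
short_bottle top [(0.7, [247, 250])]
spool scene [(0.66, [300, 231])]
spool top [(0.42, [329, 248])]
glue_stick scene [(0.74, [252, 190]), (0.57, [347, 254])]
glue_stick top [(0.68, [351, 201]), (0.5, [381, 256])]
slim_bottle scene [(0.75, [192, 200]), (0.6, [348, 255])]
slim_bottle top [(0.64, [206, 249])]
tape_measure scene [(0.63, [333, 189])]
tape_measure top [(0.72, [323, 163])]
```

```bash
python3 - <<'E'
import cv2
a=cv2.imread('pics/scene0.png')[120:340,150:490]; cv2.imwrite('pics/sc0.png',cv2.resize(a,None,fx=2.35,fy=2.35,interpolation=2))
a=cv2.imread('pics/top0.png')[130:320,170:500]; cv2.imwrite('pics/tp0.png',cv2.resize(a,None,fx=2.4,fy=2.4,interpolation=2))
E
```

```text
(no output)
```

View pics/sc0.png

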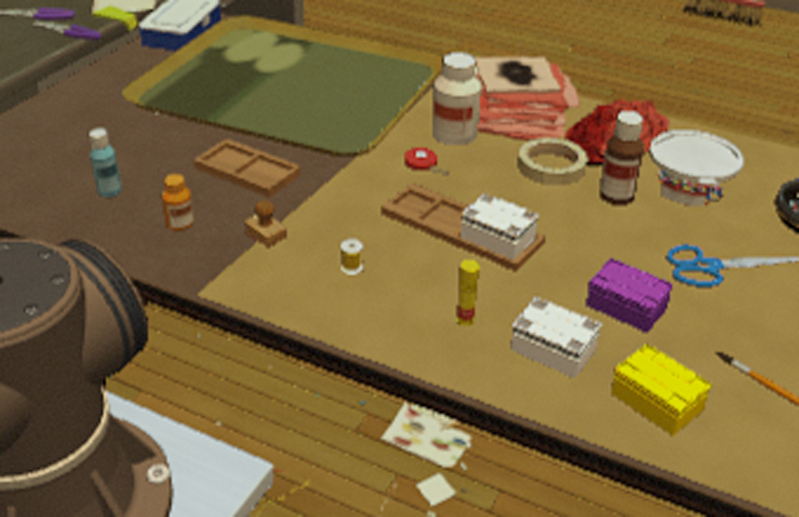

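View pics/tp0.png

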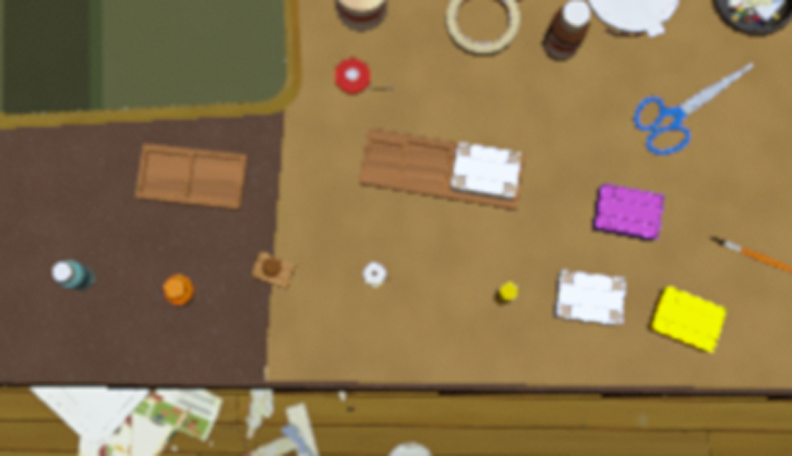

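The top view shows, in crop pixels, the print tray at (190,175), bead tray at (440,168) with the white case at its right end, slim bottle at (68,273), short bottle at (177,290), stamp at (272,268), spool at (374,273), glue stick at (507,292), and the white loose case at (590,297). The purple and yellow cases are decoys. I'll fit models to the masks.

```bash
cat > h.py <<'E'
import numpy as np, cv2
from plant import *
from scipy.optimize import minimize
def proj(c,P):
    k=camera_params(c); return cv2.projectPoints(np.asarray(P,float).reshape(-1,3),k['rvec'],k['tvec'],k['mtx'],None)[0].reshape(-1,2)
def ray(c,uv,z):
    k=camera_params(c);R=cv2.Rodrigues(k['rvec'])[0];o=-R.T@k['tvec']
    d=R.T@np.linalg.inv(k['mtx'])@[uv[0],uv[1],1];return o+d*(z-o[2])/d[2]
def box(a,b,z0,z1): return np.array([[s*a/2,t*b/2,z] for s in(-1,1) for t in(-1,1) for z in(z0,z1)])
def cyl(*rz):
    t=np.linspace(0,2*np.pi,32,endpoint=False)
    return np.concatenate([np.c_[r*np.cos(t),r*np.sin(t),0*t+z] for r,z in rz])
def place(P,x,y,yaw):
    c,s=np.cos(yaw),np.sin(yaw); return P@np.array([[c,s,0],[-s,c,0],[0,0,1]])+[x,y,0]
def render(c,parts,p):
    S=4;im=np.zeros((400*S,640*S),np.uint8)
    for P in parts:
        q=(proj(c,place(P,*p))+.5)*S-.5
        h=cv2.convexHull(q.astype(np.float32)).reshape(-1,2)
        cv2.fillConvexPoly(im,np.round(h*16).astype(np.int32),255,shift=4)
    return cv2.resize(im,(640,400),interpolation=cv2.INTER_AREA)/255.
def fit(masks,parts,p0,useyaw=True):
    def f(v):
        p=[v[0]/1000,v[1]/1000,np.radians(v[2]) if useyaw else 0]
        return sum(np.abs(render(c,parts,p)-m).sum() for c,m in masks.items())
    v0=[p0[0]*1000,p0[1]*1000]+([p0[2]] if useyaw else [])
    sx=np.array([v0]+[np.array(v0)+d for d in np.eye(len(v0))*([8,8,10][:len(v0)])])
    r=minimize(f,v0,method='Nelder-Mead',options=dict(initial_simplex=sx,xatol=.05,fatol=.05))
    return np.round(r.x,1),round(r.fun,1)
E
cat > loc.py <<'E'
from h import *
M=dict(print_tray=[box(.074,.142,0,.016)],upper_case=[box(.06,.084,.003,.046)],lower_case=[box(.06,.084,.016,.052)],
 stamp=[box(.034,.05,0,.024),cyl((.0125,.024),(.0125,.057))],short_bottle=[cyl((.019,0),(.019,.062)),cyl((.012,.062),(.012,.075))],
 spool=[cyl((.014,0),(.014,.038))],glue_stick=[cyl((.0115,0),(.0115,.089))],
 slim_bottle=[cyl((.017,0),(.017,.08)),cyl((.011,.08),(.011,.1))],tape_measure=[cyl((.026,0),(.026,.018))])
near=dict(print_tray=[246,203],upper_case=[413,253],lower_case=[369,205],stamp=[283,243],short_bottle=[247,250],spool=[327,246],glue_stick=[381,254],slim_bottle=[206,249],tape_measure=[323,163])
for c in("scene","top"): snapshot(c)
for t,P in M.items():
    X=ray("top",near[t],.02); ms={}
    for c in("scene","top"):
        u=proj(c,[[X[0],X[1],.02]])[0]
        for d in cut_out(c,t):
            l,tp,w,h=d['rect']
            if np.hypot(l+w/2-u[0],tp+h/2-u[1])<22: ms[c]=d['pixels'].astype(float);break
    yw=t in("print_tray","upper_case","lower_case","stamp")
    out=[fit(m,P,[X[0],X[1],0],yw) for m in [ms]+[{c:ms[c]} for c in ms] if m]
    print(t,list(ms),[int(m.sum()) for m in ms.values()],out)
E
python3 loc.py
python3 - <<'E'
import cv2
a=cv2.imread('pics/top0.png')[180:225,215:395]; cv2.imwrite('pics/tray.png',cv2.resize(a,None,fx=4.4,fy=4.4,interpolation=2))
E
```

```text
print_tray ['scene', 'top'] [564, 976] [(array([598.5, 179.5,  -5.3]), np.float64(156.5)), (array([599.8, 173.4,  -7.7]), np.float64(76.2)), (array([598.3, 180.4,  -5.6]), np.float64(62.7))]
upper_case ['scene', 'top'] [843, 573] [(array([ 438.9, -356.5,   -5.9]), np.float64(140.5)), (array([ 441.8, -358.1,   -4.1]), np.float64(71.2)), (array([ 438.2, -353.7,   -6.3]), np.float64(31.9))]
lower_case ['scene', 'top'] [583, 538] [(array([ 604.9, -217.3,  -10.9]), np.float64(126.0)), (array([ 602.7, -223. ,   -8.9]), np.float64(55.9)), (array([ 605.6, -216.1,  -10.2]), np.float64(34.4))]
stamp ['scene', 'top'] [238, 185] [(array([472.4,  63.9, -20.7]), np.float64(74.9)), (array([472.5,  61.4, -24.1]), np.float64(39.4)), (array([471.5,  65.7, -18.5]), np.float64(20.1))]
short_bottle ['scene'] [263] [(array([440.7, 181.5]), np.float64(30.4)), (array([440.7, 181.5]), np.float64(30.4))]
spool ['scene'] [124] [(array([466.2, -74.5]), np.float64(19.0)), (array([466.2, -74.5]), np.float64(19.0))]
glue_stick ['scene', 'top'] [227, 69] [(array([ 441.3, -245.8]), np.float64(52.1)), (array([ 441.3, -246.1]), np.float64(24.5)), (array([ 440.1, -241.6]), np.float64(10.1))]
slim_bottle ['scene'] [269] [(array([459.3, 320.9]), np.float64(47.6)), (array([459.3, 320.9]), np.float64(47.6))]
tape_measure ['top'] [200] [(array([743.9, -35.7]), np.float64(16.6)), (array([743.9, -35.7]), np.float64(16.6))]
```

View pics/tray.png

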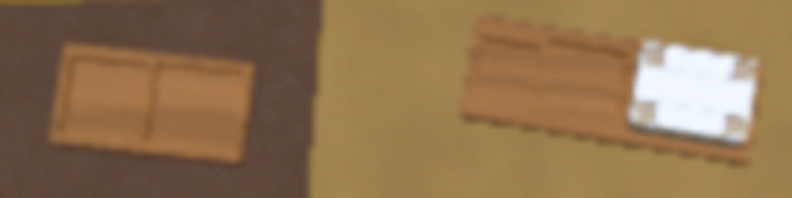

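The tray crop shows the divider wall at column ~151 of a tray spanning 57–248. That puts the larger pocket on the right (−y), so the yaw is about −5.6°, and the bead tray runs the same way. Next I'll cross-check the tops by ray casting and write a move helper.

```bash
cat > go.py <<'E'
import sys,numpy as np
from plant import get_obs
from scipy.spatial.transform import Rotation as R
o=get_obs();r0=R.from_euler('xyz',o['orientation'],degrees=True)
print('now',o['clock'].round(1) if hasattr(o['clock'],'round') else o['clock'],o['tool_pos'].round(4),o['orientation'].round(2),'op',round(o['opening'],4),'F',np.round(o['force'],1))
for a in sys.argv[1:]:
    x,y,z,w=map(float,a.split(','))
    d=r0.inv().apply(np.array([x,y,z])/1000-o['tool_pos'])/.3
    t=(r0.inv()*R.from_euler('xyz',[180,0,w],degrees=True)).as_rotvec()/np.pi
    print(a,'->',*np.round(np.r_[d,t],3),'rows>=',round(max(np.linalg.norm(d)*300/41.7,np.linalg.norm(t)*180/7.16),1))
E
python3 - <<'E'
from h import *
for n,uv,z in[('spool',(325.8,243.8),.038),('glue',(381.7,251.2),.089),('bottle',(244.2,250.4),.075),('stamp',(282.9,240.8),.057),('slim',(195.8,243.3),.1)]: print(n,ray('top',uv,z).round(4))
im=cv2.imread('pics/top0.png').astype(float)
# print tray divider profile: brightness along local y at rim/floor
for y in range(-76,80,4):
    P=place(np.array([[x,y/1000,.010] for x in np.linspace(-.02,.02,9)]),.5983,.1804,np.radians(-5.6))
    uv=proj('top',P).astype(np.float32); print(y,int(cv2.remap(im.mean(2).astype(np.float32),uv[:,0],uv[:,1],1).mean()),end='; ')
E
python3 go.py 466,-75,120,-96
```

```text
spool [ 0.4665 -0.0717  0.038 ]
glue [ 0.4406 -0.2421  0.089 ]
bottle [0.4383 0.1789 0.075 ]
stamp [0.4718 0.0626 0.057 ]
slim [0.4552 0.322  0.1   ]
-76 73; -72 81; -68 102; -64 113; -60 114; -56 114; -52 113; -48 113; -44 114; -40 114; -36 114; -32 114; -28 114; -24 114; -20 114; -16 114; -12 114; -8 114; -4 111; 0 102; 4 105; 8 112; 12 114; 16 114; 20 114; 24 115; 28 115; 32 114; 36 114; 40 115; 44 114; 48 115; 52 115; 56 114; 60 111; 64 101; 68 102; 72 97; 76 79; now 2.1 [0.2965 0.6063 0.194 ] [180.     0.   -26.06] op 0.0876 F [-0.5 -0.  -0.3]
466,-75,120,-96 -> 1.505 1.792 0.247 0.0 -0.0 0.389 rows>= 16.9
```

```bash
r="0.8 0.95 0 0 0 0.2"; python3 -m inch '0.8 0.95 0 0 0 0.2;0.8 0.95 0 0 0 0.2;0.8 0.95 0 0 0 0.2;0.8 0.95 0 0 0 0.2;0.8 0.95 0 0 0 0.2;0.8 0.95 0 0 0 0.2;0.8 0.95 0 0 0 0.2;0.8 0.95 0 0 0 0.2;0.8 0.95 0 0 0 0.2;0.8 0.95 0 0 0 0.2' -1; python3 go.py 466,-73,110,-96
```

```text
clock: 2.93
tool_pos: [0.387, 0.2397, 0.1944]
orientation: [180.0, 0.0, -62.2]
force: [-0.6, -0.3, -0.7]
opening: 0.0877
gripper_force: 0.0
now 2.9333 [0.387  0.2397 0.1944] [180.     0.   -62.23] op 0.0877 F [-0.6 -0.3 -0.7]
466,-73,110,-96 -> 1.045 0.252 0.281 0.0 0.0 0.188 rows>= 8.0
```

```bash
python3 -m inch '1 0.25 0.2 0 0 0.188;1 0.25 0.2 0 0 0.188;1 0.25 0.2 0 0 0.188;1 0.25 0.2 0 0 0.188;1 0.25 0.2 0 0 0.188;1 0.25 0.2 0 0 0.188;1 0.25 0.2 0 0 0.188;1 0.25 0.2 0 0 0.188;1 0.25 0.2 0 0 0.188;1 0.25 0.2 0 0 0.188'; python3 go.py 466,-73,90,-96 466,-73,16,-96; python3 - <<'E'
from h import *
a=snapshot('top'); b=snapshot('scene')
o=np.hstack([cv2.resize(a[190:290,270:400],None,fx=3,fy=3,interpolation=2),cv2.resize(b[160:260,240:370],None,fx=3,fy=3,interpolation=2)]); cv2.imwrite('pics/s1.png',o[:,:,::-1])
P=get_obs()['tool_pos']; print('tcp px',proj('top',[P]),proj('scene',[P]))
E
```

```text
clock: 3.77
tool_pos: [0.4611, -0.0565, 0.1336]
orientation: [180.0, -0.0, -96.1]
force: [-0.6, -0.0, -0.1]
opening: 0.0873
gripper_force: 0.0
now 3.7667 [ 0.4611 -0.0565  0.1336] [ 1.7995e+02 -2.0000e-02 -9.6090e+01] op 0.0873 F [-0.6 -0.  -0.1]
466,-73,90,-96 -> 0.053 -0.022 0.145 0.0 -0.0 -0.0 rows>= 1.1
466,-73,16,-96 -> 0.053 -0.022 0.392 0.0 -0.0 -0.0 rows>= 2.9
tcp px [[320.32329446 241.76821616]] [[292.08151155 196.46265176]]
```

View pics/s1.png

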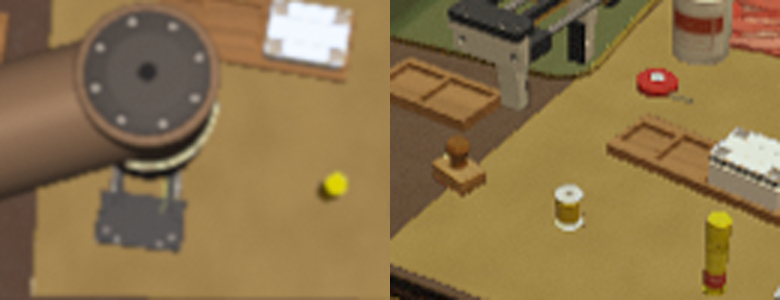

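The scene half shows the two fingertips near (282,195) and (303,181) scene pixels. I'll check that against the projections of the finger ends.

```bash
python3 - <<'E'
from h import *
P=get_obs()['tool_pos']
for d in(-.065,-.044,.044,.065): print(d,proj('scene',[P+[d,d*-.1,0]]))
E
```

```text
-0.065 [[278.36062735 206.94771434]]
-0.044 [[282.91373571 203.46837398]]
0.044 [[300.77765919 189.81733278]]
0.065 [[304.77229566 186.76475885]]
```

```bash
python3 -m inch '0.053 -0.022 0.21 0 0 0;0.053 -0.022 0.21 0 0 0;0.053 -0.022 0.21 0 0 0;0.053 -0.022 0.21 0 0 0;0.053 -0.022 0.21 0 0 0'; python3 go.py  466,-73,16,-96; python3 - <<'E'
from h import *
b=snapshot('scene').copy()
P=get_obs()['tool_pos']
o=cv2.resize(b[160:270,250:370],None,fx=5,fy=5,interpolation=2)
for d in(-.065,-.044,0,.044,.065):
    u=(proj('scene',[P+[d,d*-.1,0]])[0]-[250,160]+.5)*5; cv2.circle(o,tuple(int(v) for v in u),3,(0,255,255),-1)
u=(proj('scene',[[.466,-.073,.038]])[0]-[250,160]+.5)*5; cv2.circle(o,tuple(int(v) for v in u),3,(255,0,255),-1)
cv2.imwrite('pics/s2.png',o[:,:,::-1])
E
```

```text
clock: 4.28
tool_pos: [0.4672, -0.0708, 0.0724]
orientation: [-179.9, 0.0, -95.8]
force: [0.5, 0.0, 0.3]
opening: 0.0877
gripper_force: 0.0
now 4.2833 [ 0.4672 -0.0708  0.0724] [-179.9    0.   -95.8] op 0.0877 F [0.5 0.  0.3]
466,-73,16,-96 -> 0.008 0.004 0.188 -0.001 0.0 0.001 rows>= 1.4
```

View pics/s2.png

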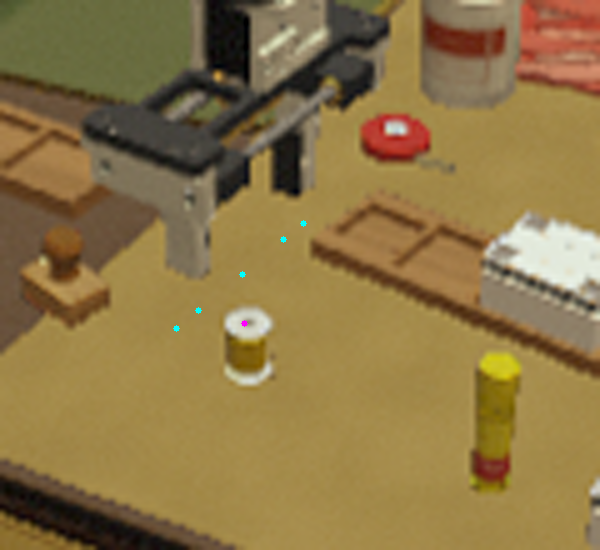

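The scene crop shows the drawn finger ends at about (190,275) and (295,190). The predictions were (187,320) and (294,231), so they are ~8 px too high. I'll use the top view to tell a height offset from a sideways one.

```bash
python3 - <<'E'
from h import *
P=np.array([.4611,-.0565,.1336]) # pose of picture s1 (top)
for z in(.066,.1): print(z,proj('top',[P+[-.0965,.01,z],P+[-.0965,.01,z]+np.array([0.004,.039,0]),P+[-.0965,.01,z]-np.array([0.004,.039,0])]).round(1).tolist())
P=get_obs()['tool_pos']
for dz in(0,.019,.02,.066): print(dz,proj('scene',[P+[-.054,.0055,dz],P+[.054,-.0055,dz]]).round(1).tolist())
E
```

```text
0.066 [[316.5, 273.6], [302.5, 271.9], [330.5, 275.2]]
0.1 [[316.3, 272.9], [302.0, 271.2], [330.7, 274.6]]
0 [[287.1, 223.3], [308.1, 205.9]]
0.019 [[287.0, 217.9], [308.2, 200.7]]
0.02 [[287.0, 217.6], [308.2, 200.4]]
0.066 [[286.7, 204.2], [308.4, 187.4]]
```

```bash
python3 -m inch '0.005 0.004 0.188 0 0 0;0.005 0.004 0.188 0 0 0;0.005 0.004 0.188 0 0 0;0.005 0.004 0.188 0 0 0'; python3 -m inch '0 0 0 0 0 0;0 0 0 0 0 0;0 0 0 0 0 0;0 0 0 0 0 0;0 0 0 0 0 0;0 0 0 0 0 0;0 0 0 0 0 0;0 0 0 0 0 0;0 0 0 0 0 0;0 0 0 0 0 0' 1;  python3 - <<'E'
from h import *
b=snapshot('scene').copy()
P=get_obs()['tool_pos'];print(P)
o=cv2.resize(b[170:270,250:370],None,fx=5,fy=5,interpolation=2)
for dz in(0,.02,.04):
    u=(proj('scene',[P+[0,0,dz]])[0]-[250,170]+.5)*5; cv2.circle(o,tuple(int(v) for v in u),3,(0,255,255),-1)
cv2.imwrite('pics/s3.png',o[:,:,::-1])
E
```

```text
clock: 4.67
tool_pos: [0.4655, -0.0727, 0.0156]
orientation: [-180.0, -0.0, -95.8]
force: [0.2, -0.1, 0.0]
opening: 0.0877
gripper_force: 0.0
clock: 5.5
tool_pos: [0.4648, -0.0732, 0.0145]
orientation: [180.0, -0.0, -95.9]
force: [-0.5, 0.1, 1.3]
opening: 0.0265
gripper_force: 0.0
[ 0.46479042 -0.07314422  0.01449354]
```

View pics/s3.png

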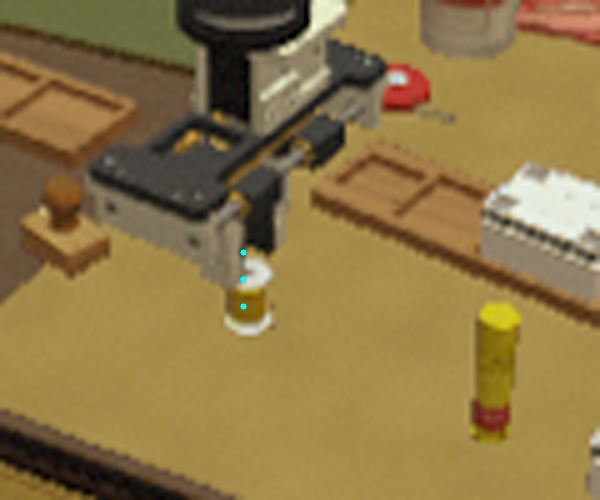

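The near fingertip shows at about (228,280), roughly 20 mm above the reported TCP. I'll let it close fully and see whether it holds.

```bash
python3 -m inch '0 0 0 0 0 0;0 0 0 0 0 0;0 0 0 0 0 0;0 0 0 0 0 0' ; python3 go.py
```

```text
clock: 5.88
tool_pos: [0.4648, -0.0731, 0.0146]
orientation: [180.0, -0.0, -95.9]
force: [-0.5, -0.2, 0.6]
opening: 0.0008
gripper_force: 0.0
now 5.8833 [ 0.4648 -0.0731  0.0146] [180.   -0.  -95.9] op 0.0008 F [-0.5 -0.2  0.6]
```

The fingers closed over the top of the spool, so the true tip is ~25–28 mm above the reported z. Grasps go that much lower. Placing is relative to the grasp height, so it isn't affected. Now I'll reopen, descend 23 mm and close.

```bash
python3 -m inch '0 0 0 0 0 0;0 0 0 0 0 0;0 0 0 0 0 0;0 0 0 0 0 0;0 0 0 0 0 0;0 0 0 0 0 0;0 0 0 0 0 0;0 0 0 0 0 0;0 0 0 0 0 0;0 0 0 0 0 0' -0.3;  python3 - <<'E'
from h import *
b=snapshot('scene').copy()
P=get_obs()['tool_pos'];print(P)
o=cv2.resize(b[170:270,250:370],None,fx=5,fy=5,interpolation=2)
X=P*[1,1,0]
for q in [X+[0,0,.038]]+[P+[d*(get_obs()['opening']/2+.01),0,dz] for d in(-1,1) for dz in(.02,.025,.03)]:
    u=(proj('scene',[q])[0]-[250,170]+.5)*5; cv2.circle(o,tuple(int(v) for v in u),2,(0,255,255),-1)
cv2.imwrite('pics/s4.png',o[:,:,::-1])
E
```

```text
clock: 6.72
tool_pos: [0.4648, -0.0731, 0.0146]
orientation: [-180.0, -0.0, -95.9]
force: [1.0, -0.1, -0.4]
opening: 0.0566
gripper_force: 0.0
[ 0.46482402 -0.073141    0.01455716]
```

View pics/s4.png

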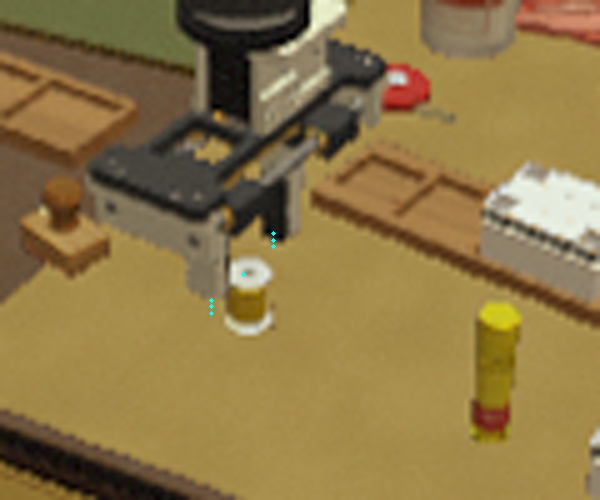

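Spool is untouched at (248,270 crop), and the tips match b≈28 mm (markers at dz 25–30).

```bash
python3 -m inch '0 0 0.083 0 0 0;0 0 0.083 0 0 0;0 0 0.083 0 0 0' -0.3; python3 -m inch '0 0 0 0 0 0;0 0 0 0 0 0;0 0 0 0 0 0;0 0 0 0 0 0;0 0 0 0 0 0;0 0 0 0 0 0;0 0 0 0 0 0' 1; python3 go.py
```

```text
clock: 7.02
tool_pos: [0.4636, -0.0734, -0.011]
orientation: [179.8, -0.1, -95.9]
force: [-0.5, 0.9, 0.3]
opening: 0.0571
gripper_force: 0.0
clock: 7.6
tool_pos: [0.4651, -0.0731, -0.0099]
orientation: [-180.0, 0.0, -95.9]
force: [-1.0, 0.7, 5.1]
opening: 0.027
gripper_force: 30.0
now 7.6 [ 0.4651 -0.0731 -0.0099] [-1.7997e+02  1.0000e-02 -9.5890e+01] op 0.027 F [-1.   0.7  5.1]
```

```bash
python3 -m inch '0 0 -0.2 0 0 0;0 0 -0.2 0 0 0;0 0 -0.2 0 0 0' ; python3 go.py 620,-137.5,50,-100 
```

```text
clock: 7.85
tool_pos: [0.4676, -0.0728, 0.0534]
orientation: [-179.7, 0.1, -95.8]
force: [0.9, 0.3, 0.2]
opening: 0.0271
gripper_force: 30.0
now 7.85 [ 0.4676 -0.0728  0.0534] [-1.7966e+02  8.0000e-02 -9.5840e+01] op 0.0271 F [0.9 0.3 0.2]
620,-137.5,50,-100 -> 0.163 -0.527 0.014 -0.002 0.0 0.023 rows>= 4.0
```

```bash
cat > bt.py <<'E'
# fit bead_tray + lower case + print tray in first top picture by colour segmentation
from h import *
im=cv2.imread('pics/top0.png')
hsv=cv2.cvtColor(im,cv2.COLOR_BGR2HSV)
for n,uv in[('bead rim',(335,197)),('cloth',(300,215)),('case',(372,200)),('ptray',(235,203)),('dark',(235,230))]: print(n,im[uv[1],uv[0]],hsv[uv[1],uv[0]])
np.save('top0.npy',im)
E
python3 bt.py
```

```text
bead rim [ 69 111 157] [ 14 143 157]
cloth [ 77 127 157] [ 19 130 157]
case [253 247 241] [105  12 253]
ptray [ 72 115 162] [ 14 142 162]
dark [55 69 91] [ 12 101  91]
```

```bash
python3 -m inch '0.163 -0.527 0.014 0 0 0.023;0.163 -0.527 0.014 0 0 0.023;0.163 -0.527 0.014 0 0 0.023;0.163 -0.527 0.014 0 0 0.023;0.163 -0.527 0.014 0 0 0.023;0.163 -0.527 0.014 0 0 0.023;0.163 -0.527 0.014 0 0 0.023;0.163 -0.527 0.014 0 0 0.023' ; python3 go.py 620,-137.5,-3.5,-100; cat > bt.py <<'E'
from h import *
im=np.load('top0.npy')
hsv=cv2.cvtColor(im,cv2.COLOR_BGR2HSV).astype(int)
wh=(hsv[...,1]<60)&(hsv[...,2]>130)
m=((hsv[...,0]<17)&(hsv[...,2]>85)|wh); R=np.zeros_like(m); R[172:228,308:398]=1; m&=R
k=np.ones((3,3),np.uint8); m=cv2.morphologyEx(m.astype(np.uint8),cv2.MORPH_OPEN,k)
m=cv2.morphologyEx(m,cv2.MORPH_CLOSE,k)
print(m.sum())
parts=[box(.078,.218,0,.016),box(.06,.084,.016,.052)+[0,-.058,0]]
print('union',fit({'top':m.astype(float)},parts,[.615,-.16,-9]))
w=(wh&R).astype(np.uint8); w=cv2.morphologyEx(w,cv2.MORPH_CLOSE,np.ones((7,7),np.uint8))
print('lid',w.sum(),fit({'top':w.astype(float)},[box(.06,.084,.045,.052)],[.605,-.216,-9]))
E
python3 bt.py
```

```text
clock: 8.52
tool_pos: [0.6159, -0.1377, 0.0452]
orientation: [179.9, -0.0, -100.0]
force: [-1.0, 0.1, 0.1]
opening: 0.0273
gripper_force: 30.0
now 8.5167 [ 0.6159 -0.1377  0.0452] [ 179.94   -0.   -100.04] op 0.0273 F [-1.   0.1  0.1]
620,-137.5,-3.5,-100 -> -0.003 -0.014 0.162 0.0 -0.0 -0.0 rows>= 1.2
1559
union (array([ 617.1, -161.4,   -8.5]), np.float64(83.0))
lid 536 (array([ 606.9, -217.9,   -9.8]), np.float64(35.7))
```

```bash
python3 -m inch '-0.003 -0.014 0.14 0 0 0;-0.003 -0.014 0.14 0 0 0;-0.003 -0.014 0.14 0 0 0;-0.003 -0.014 0.14 0 0 0' ; python3 go.py 620,-139,-4,-100
```

```text
clock: 8.85
tool_pos: [0.6214, -0.1376, 0.0048]
orientation: [-180.0, -0.0, -100.0]
force: [-0.2, -0.3, 0.6]
opening: 0.0272
gripper_force: 30.0
now 8.85 [ 0.6214 -0.1376  0.0048] [-1.7996e+02 -1.0000e-02 -9.9980e+01] op 0.0272 F [-0.2 -0.3  0.6]
620,-139,-4,-100 -> 0.005 0.004 0.029 -0.0 -0.0 0.0 rows>= 0.2
```

Lower to the floor, release to a moderate opening, and rise.

```bash
python3 -m inch '0.005 0.004 0.028 0 0 0;0.005 0.004 0.028 0 0 0;0.005 0.004 0.028 0 0 0;0.005 0.004 0.028 0 0 0'; python3 -m inch '0 0 0 0 0 0;0 0 0 0 0 0;0 0 0 0 0 0;0 0 0 0 0 0;0 0 0 0 0 0' -0.2; python3 -m inch '0 0 -0.4 0 0 0;0 0 -0.4 0 0 0;0 0 -0.4 0 0 0;0 0 -0.4 0 0 0;0 0 -0.4 0 0 0' -1;python3 go.py 440.5,-243,125,-96
```

```text
clock: 9.18
tool_pos: [0.6205, -0.1391, -0.0039]
orientation: [-179.9, 0.0, -100.0]
force: [0.7, 0.3, 4.1]
opening: 0.027
gripper_force: 30.0
clock: 9.6
tool_pos: [0.6197, -0.1392, -0.0052]
orientation: [180.0, -0.0, -100.0]
force: [-0.2, 0.1, 0.1]
opening: 0.0508
gripper_force: 0.0
clock: 10.02
tool_pos: [0.6216, -0.1391, 0.1181]
orientation: [-179.7, 0.1, -100.0]
force: [-0.6, -0.1, -0.9]
opening: 0.0803
gripper_force: 0.0
now 10.0167 [ 0.6216 -0.1391  0.1181] [-1.7970e+02  7.0000e-02 -1.0003e+02] op 0.0803 F [-0.6 -0.1 -0.9]
440.5,-243,125,-96 -> 0.446 0.534 -0.026 -0.002 0.0 -0.022 rows>= 5.0
```

```bash
python3 -m inch '0.446 0.534 -0.02 0 0 -0.022;0.446 0.534 -0.02 0 0 -0.022;0.446 0.534 -0.02 0 0 -0.022;0.446 0.534 -0.02 0 0 -0.022;0.446 0.534 -0.02 0 0 -0.022;0.446 0.534 -0.02 0 0 -0.022;0.446 0.534 -0.02 0 0 -0.022;0.446 0.534 -0.02 0 0 -0.022;0.446 0.534 -0.02 0 0 -0.022' -1;python3 go.py 440.5,-243,7,-96;python3 - <<'E'
from h import *
a=snapshot('top'); b=snapshot('scene')
o=np.hstack([cv2.resize(a[180:280,300:430],None,fx=3,fy=3,interpolation=2),cv2.resize(b[160:290,300:430],None,fx=3,fy=3,interpolation=2)[:300]]); cv2.imwrite('pics/s5.png',o[:,:,::-1])
for c in("scene","top"): print(c,[(round(d['p'],2),d['rect']) for d in cut_out(c,'spool')])
E
```

```text
clock: 10.77
tool_pos: [0.4393, -0.2427, 0.1205]
orientation: [180.0, 0.0, -96.1]
force: [0.7, -0.1, -0.2]
opening: 0.0877
gripper_force: 0.0
now 10.7667 [ 0.4393 -0.2427  0.1205] [179.96   0.   -96.06] op 0.0877 F [ 0.7 -0.1 -0.2]
440.5,-243,7,-96 -> 0.001 -0.004 0.378 0.0 0.0 -0.0 rows>= 2.7
scene [(0.45, [366.0, 244.5, 41.0, 38.4])]
top [(0.54, [344.5, 194.8, 6.4, 8.4]), (0.54, [308.1, 155.5, 13.8, 16.4])]
```

View pics/s5.png

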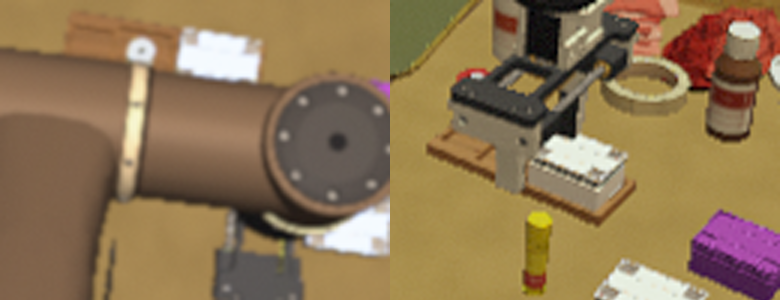

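The top half shows the spool upright in the middle pocket, at about (347,197) full-frame. The gripper is above the glue stick. Now descend and grasp it.

```bash
python3 -m inch '0.001 -0.003 0.378 0 0 0;0.001 -0.003 0.378 0 0 0;0.001 -0.003 0.378 0 0 0;0.001 -0.003 0.378 0 0 0;0.001 -0.003 0.378 0 0 0;0.001 -0.003 0.378 0 0 0' -1; python3 -m inch '0 0 0 0 0 0;0 0 0 0 0 0;0 0 0 0 0 0;0 0 0 0 0 0;0 0 0 0 0 0;0 0 0 0 0 0;0 0 0 0 0 0;0 0 0 0 0 0;0 0 0 0 0 0;0 0 0 0 0 0' 1; python3 go.py
```

```text
clock: 11.47
tool_pos: [0.4411, -0.2435, 0.009]
orientation: [-179.9, -0.0, -96.0]
force: [0.0, -0.0, 0.5]
opening: 0.0876
gripper_force: 0.0
clock: 12.3
tool_pos: [0.4397, -0.2434, 0.0076]
orientation: [180.0, -0.0, -96.1]
force: [0.0, 0.6, -0.1]
opening: 0.0261
gripper_force: 0.0
now 12.3 [ 0.4397 -0.2434  0.0076] [179.99  -0.   -96.08] op 0.0261 F [ 0.   0.6 -0.1]
```

```bash
python3 -m inch '0 0 0 0 0 0;0 0 0 0 0 0;0 0 0 0 0 0;0 0 -0.3 0 0 0;0 0 -0.3 0 0 0;0 0 -0.3 0 0 0;0 0 -0.3 0 0 0;0 0 -0.3 0 0 0'; python3 go.py 629.5,-82,100,-99 
```

```text
clock: 12.97
tool_pos: [0.44, -0.2433, 0.0983]
orientation: [-179.9, 0.0, -96.1]
force: [-0.2, 0.6, -0.3]
opening: 0.0224
gripper_force: 30.0
now 12.9667 [ 0.44   -0.2433  0.0983] [-1.7989e+02  1.0000e-02 -9.6090e+01] op 0.0224 F [-0.2  0.6 -0.3]
629.5,-82,100,-99 -> -0.602 -0.571 -0.004 -0.001 0.0 0.016 rows>= 6.0
```

```bash
python3 -m inch '-0.602 -0.571 0 0 0 0.016;-0.602 -0.571 0 0 0 0.016;-0.602 -0.571 0 0 0 0.016;-0.602 -0.571 0 0 0 0.016;-0.602 -0.571 0 0 0 0.016;-0.602 -0.571 0 0 0 0.016;-0.602 -0.571 0 0 0 0.016;-0.602 -0.571 0 0 0 0.016;-0.602 -0.571 0 0 0 0.016;-0.602 -0.571 0 0 0 0.016'; python3 go.py 629.5,-82,20,-99 
```

```text
clock: 13.8
tool_pos: [0.6278, -0.0825, 0.0967]
orientation: [179.9, -0.0, -99.0]
force: [0.3, -0.3, -0.1]
opening: 0.0227
gripper_force: 30.0
now 13.8 [ 0.6278 -0.0825  0.0967] [ 1.7988e+02 -3.0000e-02 -9.9000e+01] op 0.0227 F [ 0.3 -0.3 -0.1]
629.5,-82,20,-99 -> -0.003 -0.006 0.256 0.001 -0.0 0.0 rows>= 1.8
```

```bash
python3 -m inch '-0.003 -0.006 0.255 0 0 0;-0.003 -0.006 0.255 0 0 0;-0.003 -0.006 0.255 0 0 0;-0.003 -0.006 0.255 0 0 0;-0.003 -0.006 0.255 0 0 0;-0.003 -0.006 0.255 0 0 0'; python3 go.py 629.5,-82,13.5,-99 
```

```text
clock: 14.3
tool_pos: [0.6324, -0.0816, 0.0236]
orientation: [-179.8, 0.0, -99.0]
force: [-0.0, -0.0, -1.0]
opening: 0.0226
gripper_force: 30.0
now 14.3 [ 0.6324 -0.0816  0.0236] [-1.7982e+02  3.0000e-02 -9.8960e+01] op 0.0226 F [-0. -0. -1.]
629.5,-82,13.5,-99 -> 0.003 0.009 0.034 -0.001 0.0 0.0 rows>= 0.3
```

```bash
python3 -m inch '0 0 0.02 0 0 0;0 0 0.02 0 0 0;0 0 0.02 0 0 0;0 0 0.02 0 0 0;0 0 0.02 0 0 0'; python3 go.py 629.5,-82,13.3,-99 
```

```text
clock: 14.72
tool_pos: [0.6312, -0.0812, 0.0155]
orientation: [-180.0, 0.0, -99.0]
force: [0.2, -1.3, -0.6]
opening: 0.0222
gripper_force: 30.0
now 14.7167 [ 0.6312 -0.0812  0.0155] [-1.7998e+02  1.0000e-02 -9.8950e+01] op 0.0222 F [ 0.2 -1.3 -0.6]
629.5,-82,13.3,-99 -> 0.003 0.005 0.007 -0.0 0.0 0.0 rows>= 0.1
```

```bash
python3 -m inch '0 0 0.008 0 0 0;0 0 0.008 0 0 0;0 0 0.008 0 0 0;0 0 0.008 0 0 0';python3 -m inch '0 0 0 0 0 0;0 0 0 0 0 0;0 0 0 0 0 0;0 0 0 0 0 0;0 0 0 0 0 0;0 0 0 0 0 0' -0.2; python3 -m inch '0 0 -0.4 0 0 0;0 0 -0.4 0 0 0;0 0 -0.4 0 0 0;0 0 -0.4 0 0 0;0 0 -0.4 0 0 0;0 0 -0.4 0 0 0;0 0 -0.4 0 0 0' -1;python3 go.py 540,-240,140,-96; cat bt.py >/dev/null; python3 - <<'E'
from h import *
im=np.load('top0.npy');hsv=cv2.cvtColor(im,cv2.COLOR_BGR2HSV).astype(int)
wh=(hsv[...,1]<60)&(hsv[...,2]>130);R=np.zeros_like(wh);R[235:272,395:437]=1
w=cv2.morphologyEx((wh&R).astype(np.uint8),cv2.MORPH_CLOSE,np.ones((7,7),np.uint8))
print('upper lid',w.sum(),fit({'top':w.astype(float)},[box(.06,.084,.039,.046)],[.439,-.355,-6]))
E
```

```text
clock: 15.05
tool_pos: [0.6317, -0.0813, 0.0136]
orientation: [-179.9, -0.0, -98.9]
force: [-0.5, 0.0, 5.7]
opening: 0.0225
gripper_force: 30.0
clock: 15.55
tool_pos: [0.631, -0.0813, 0.0126]
orientation: [180.0, -0.0, -99.0]
force: [-0.1, -0.4, -0.2]
opening: 0.0515
gripper_force: 0.0
clock: 16.13
tool_pos: [0.6301, -0.0813, 0.1315]
orientation: [179.9, -0.0, -99.0]
force: [-0.0, -1.0, -0.6]
opening: 0.0867
gripper_force: 0.0
now 16.1333 [ 0.6301 -0.0813  0.1315] [ 1.7988e+02 -2.0000e-02 -9.8970e+01] op 0.0867 F [-0.  -1.  -0.6]
540,-240,140,-96 -> 0.569 0.214 -0.028 0.001 -0.0 -0.017 rows>= 4.4
upper lid 576 (array([ 440. , -355.2,   -5.9]), np.float64(42.2))
```

```bash
python3 go.py 439,-354.5,120,-96; python3 -m inch '0.56 0.22 0 0 0 -0.017;0.56 0.22 0 0 0 -0.017;0.56 0.22 0 0 0 -0.017;0.56 0.22 0 0 0 -0.017;0.56 0.22 0 0 0 -0.017;0.56 0.22 0 0 0 -0.017' -1; python3 go.py 439,-354.5,80,-96
```

```text
now 16.1333 [ 0.6301 -0.0813  0.1315] [ 1.7988e+02 -2.0000e-02 -9.8970e+01] op 0.0867 F [-0.  -1.  -0.6]
439,-354.5,120,-96 -> 0.999 0.487 0.04 0.001 -0.0 -0.017 rows>= 8.0
clock: 16.63
tool_pos: [0.5368, -0.2395, 0.1313]
orientation: [179.8, 0.0, -96.1]
force: [0.5, 0.3, -0.1]
opening: 0.0876
gripper_force: 0.0
now 16.6333 [ 0.5368 -0.2395  0.1313] [179.82   0.   -96.11] op 0.0876 F [ 0.5  0.3 -0.1]
439,-354.5,80,-96 -> 0.416 0.283 0.172 0.001 0.0 -0.001 rows>= 3.8
```

Move over, settle, and take a top look at the glue and spool while the tray is visible.

```bash
python3 -m inch '0.416 0.283 0.172 0 0 0;0.416 0.283 0.172 0 0 0;0.416 0.283 0.172 0 0 0;0.416 0.283 0.172 0 0 0;0.416 0.283 0.172 0 0 0;0.416 0.283 0.172 0 0 0;0.416 0.283 0.172 0 0 0;0.416 0.283 0.172 0 0 0' -1; python3 go.py 439,-354.5,-15,-96; python3 - <<'E'
from h import *
a=snapshot('top'); b=snapshot('scene')
o=np.hstack([cv2.resize(a[170:290,310:440],None,fx=3,fy=3,interpolation=2),cv2.resize(b[170:290,310:440],None,fx=3,fy=3,interpolation=2)]); cv2.imwrite('pics/s6.png',o[:,:,::-1])
E
```

```text
clock: 17.3
tool_pos: [0.4434, -0.3518, 0.081]
orientation: [180.0, -0.0, -95.8]
force: [0.5, 0.5, -0.1]
opening: 0.0875
gripper_force: 0.0
now 17.3 [ 0.4434 -0.3518  0.081 ] [180.    -0.   -95.84] op 0.0875 F [ 0.5  0.5 -0.1]
439,-354.5,-15,-96 -> 0.01 0.013 0.32 0.0 -0.0 0.001 rows>= 2.3
```

View pics/s6.png

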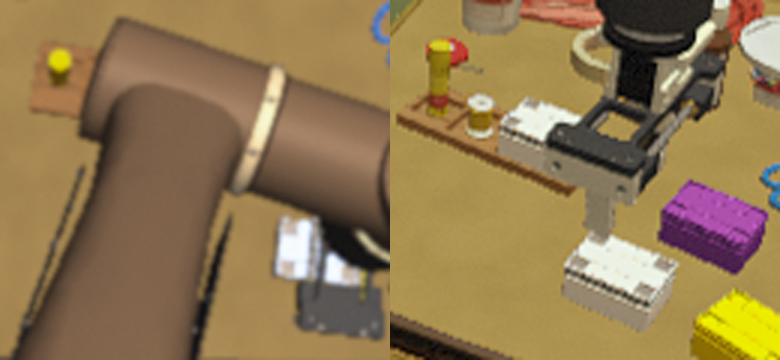

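Glue (440,75 crop) and spool (480,115) stand upright in their pockets. Descend on the white case.

```bash
python3 -m inch '0.01 0.013 0 0 0 0;0.01 0.013 0 0 0 0;0.01 0.013 0.32 0 0 0;0.01 0.013 0.32 0 0 0;0.01 0.013 0.32 0 0 0;0.01 0.013 0.32 0 0 0;0.01 0.013 0.32 0 0 0;0.01 0.013 0.32 0 0 0;0.01 0.013 0.32 0 0 0' -1; python3 go.py 439,-354.5,-15,-96
```

```text
clock: 18.15
tool_pos: [0.4398, -0.3555, -0.013]
orientation: [-179.8, -0.1, -95.9]
force: [0.0, 0.1, -0.3]
opening: 0.0877
gripper_force: 0.0
now 18.15 [ 0.4398 -0.3555 -0.013 ] [-1.7983e+02 -6.0000e-02 -9.5870e+01] op 0.0877 F [ 0.   0.1 -0.3]
439,-354.5,-15,-96 -> -0.003 0.003 0.007 -0.001 -0.0 0.001 rows>= 0.1
```

```bash
python3 -m inch '-0.003 0.002 0 0 0 0.001;-0.003 0.002 0 0 0 0.001;-0.003 0.002 0 0 0 0.001;-0.003 0.002 0 0 0 0.001;-0.003 0.002 0 0 0 0.001;-0.003 0.002 0 0 0 0.001;-0.003 0.002 0 0 0 0.001;-0.003 0.002 0 0 0 0.001' 1; python3 go.py; python3 -m inch '0 0 -0.35 0 0 0;0 0 -0.35 0 0 0;0 0 -0.35 0 0 0;0 0 -0.35 0 0 0;0 0 -0.35 0 0 0;0 0 -0.35 0 0 0'; python3 go.py 606,-217,90,-100
```

```text
clock: 18.82
tool_pos: [0.4384, -0.3542, -0.0144]
orientation: [-179.9, -0.0, -96.1]
force: [1.6, 1.4, 5.9]
opening: 0.0597
gripper_force: 30.0
now 18.8167 [ 0.4384 -0.3542 -0.0144] [-1.7994e+02 -2.0000e-02 -9.6060e+01] op 0.0597 F [1.6 1.4 5.9]
clock: 19.32
tool_pos: [0.4367, -0.3534, 0.0892]
orientation: [179.9, 0.1, -96.1]
force: [-0.7, 0.6, -1.5]
opening: 0.0599
gripper_force: 30.0
now 19.3167 [ 0.4367 -0.3534  0.0892] [ 1.7991e+02  6.0000e-02 -9.6110e+01] op 0.0599 F [-0.7  0.6 -1.5]
606,-217,90,-100 -> -0.512 -0.513 -0.003 0.001 0.0 0.022 rows>= 5.2
```

```bash
python3 -m inch '-0.512 -0.513 0 0 0 0.022;-0.512 -0.513 0 0 0 0.022;-0.512 -0.513 0 0 0 0.022;-0.512 -0.513 0 0 0 0.022;-0.512 -0.513 0 0 0 0.022;-0.512 -0.513 0 0 0 0.022;-0.512 -0.513 0 0 0 0.022;-0.512 -0.513 0 0 0 0.022;-0.512 -0.513 0 0 0 0.022;-0.512 -0.513 0 0 0 0.022'; python3 go.py 606,-217,46,-100
```

```text
clock: 20.15
tool_pos: [0.6057, -0.2183, 0.0893]
orientation: [179.9, -0.0, -100.1]
force: [0.7, -0.5, -1.7]
opening: 0.0598
gripper_force: 30.0
now 20.15 [ 0.6057 -0.2183  0.0893] [ 1.799e+02 -1.000e-02 -1.001e+02] op 0.0598 F [ 0.7 -0.5 -1.7]
606,-217,46,-100 -> -0.004 -0.001 0.144 0.001 -0.0 -0.001 rows>= 1.0
```

Lower to about 12 mm above seating, then check in the scene view with model outlines.

```bash
python3 -m inch '-0.004 -0.002 0.144 0 0 0;-0.004 -0.002 0.144 0 0 0;-0.004 -0.002 0.144 0 0 0;-0.004 -0.002 0.144 0 0 0;-0.004 -0.002 0.144 0 0 0;-0.004 -0.002 0.144 0 0 0;-0.004 -0.002 0.144 0 0 0'; python3 go.py 606,-217,34,-100; python3 - <<'E'
from h import *
b=snapshot('scene');o=cv2.resize(b[170:250,310:410],None,fx=6,fy=6,interpolation=2); 
T=get_obs()['tool_pos'];zb=T[2]+.0144
def dr(P,col):
    q=((proj('scene',P)-[310,170]+.5)*6)
    for a in range(len(q)):
        cv2.line(o,tuple(q[a].astype(int)),tuple(q[(a+1)%len(q)].astype(int)),col,1)
sq=np.array([[-.03,-.042,0],[.03,-.042,0],[.03,.042,0],[-.03,.042,0]])
yaw=np.radians(-9.9)
for z in(.052,.016): dr(place(sq+[0,0,z],.606,-.217,yaw),(255,0,0))
for z in(zb+.005,zb+.046): dr(place(sq+[0,0,z],T[0],T[1],yaw),(0,255,0))
cv2.imwrite('pics/s7.png',o[:,:,::-1])
E
```

```text
clock: 20.73
tool_pos: [0.6086, -0.2167, 0.0484]
orientation: [-179.9, 0.0, -100.0]
force: [0.7, -0.2, -2.1]
opening: 0.0595
gripper_force: 30.0
now 20.7333 [ 0.6086 -0.2167  0.0484] [-1.7987e+02  1.0000e-02 -1.0004e+02] op 0.0595 F [ 0.7 -0.2 -2.1]
606,-217,34,-100 -> 0.002 0.009 0.048 -0.001 0.0 -0.0 rows>= 0.4
```

View pics/s7.png

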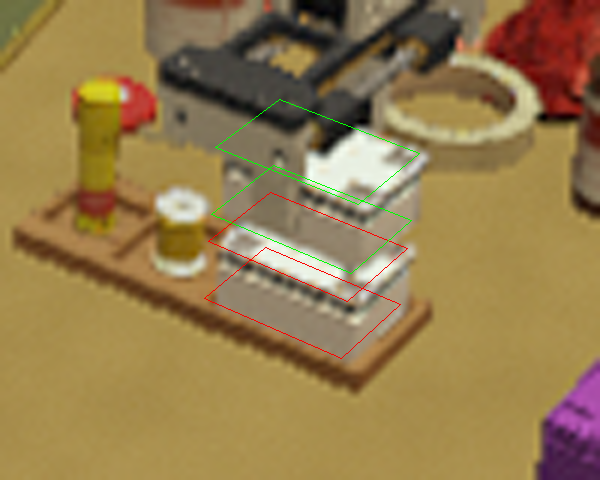

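In the crop, the held case's right lid corner sits at (427,157) against a predicted (418,153). The lower one is at (413,252) against (408,247), so both show the same camera bias and the cases are aligned. I'll settle and fine-correct before lowering.

```bash
python3 -m inch '0.001 0.006 0 0 0 0;0.001 0.006 0 0 0 0;0.001 0.006 0 0 0 0;0.001 0.006 0 0 0 0;0.001 0.006 0.02 0 0 0;0.001 0.006 0.02 0 0 0;0.001 0.006 0.02 0 0 0;0.001 0.006 0.02 0 0 0;0.001 0.006 0.02 0 0 0'; python3 go.py 606,-217,34,-100; python3 - <<'E'
from h import *
for c in("scene","top"):
    snapshot(c)
    for t in("upper_case","lower_case"): print(c,t,[(round(d['p'],2),np.round(d['uv'],1)) for d in landmark_of(c,t)][:5])
T=get_obs()['tool_pos'];
print(proj('scene',[[T[0],T[1],T[2]+.0144],[.606,-.217,.006]]),proj('top',[[T[0],T[1],T[2]+.0144],[.606,-.217,.006]]))
E
```

```text
clock: 21.53
tool_pos: [0.6061, -0.2165, 0.0409]
orientation: [180.0, -0.0, -100.0]
force: [0.9, 0.6, -1.4]
opening: 0.0597
gripper_force: 30.0
now 21.5333 [ 0.6061 -0.2165  0.0409] [ 179.99   -0.   -100.04] op 0.0597 F [ 0.9  0.6 -1.4]
606,-217,34,-100 -> 0.002 -0.0 0.023 0.0 -0.0 -0.0 rows>= 0.2
scene upper_case [(0.95, array([361.3, 208.7])), (0.7, array([428.2, 291.6])), (0.67, array([413.5, 252.8]))]
scene lower_case [(0.58, array([362.8, 223.1]))]
top upper_case [(0.85, array([429.9, 221. ])), (0.7, array([455.1, 265.7])), (0.69, array([371.6, 201.8]))]
top lower_case []
[[360.71630555 209.3384538 ]
 [359.60968932 222.25716083]] [[371.90826715 200.15712287]
 [370.54159932 203.27432773]]
```

```bash
python3 -m inch '0.001 0 0.01 0 0 0;0.001 0 0.014 0 0 0;0.001 0 0.018 0 0 0;0.001 0 0.018 0 0 0;0.001 0 0.018 0 0 0;0.001 0 0.018 0 0 0'; python3 go.py 606,-217,33.6,-100
```

```text
clock: 22.33
tool_pos: [0.6062, -0.2168, 0.0356]
orientation: [-180.0, -0.0, -100.0]
force: [1.4, -1.0, -1.1]
opening: 0.0594
gripper_force: 30.0
now 22.3333 [ 0.6062 -0.2168  0.0356] [-179.98   -0.   -100.03] op 0.0594 F [ 1.4 -1.  -1.1]
606,-217,33.6,-100 -> 0.001 0.001 0.007 -0.0 -0.0 -0.0 rows>= 0.0
```

No contact force with the feet 2 mm into the recesses. Seat and release.

```bash
python3 -m inch '0 0 0.007 0 0 0;0 0 0.007 0 0 0;0 0 0.007 0 0 0;0 0 0.007 0 0 0';python3 -m inch '0 0 0 0 0 0;0 0 0 0 0 0;0 0 0 0 0 0;0 0 0 0 0 0;0 0 0 0 0 0;0 0 0 0 0 0' -1; python3 -m inch '0 0 -0.4 0 0 0;0 0 -0.4 0 0 0;0 0 -0.4 0 0 0;0 0 -0.4 0 0 0;0 0 -0.4 0 0 0;0 0 -0.4 0 0 0;0 0 -0.4 0 0 0';python3 go.py 560,-60,155,-104
```

```text
clock: 22.67
tool_pos: [0.6069, -0.2169, 0.0336]
orientation: [-179.9, -0.0, -100.0]
force: [4.7, -1.8, -2.4]
opening: 0.0601
gripper_force: 30.0
clock: 23.17
tool_pos: [0.6057, -0.2168, 0.0334]
orientation: [180.0, -0.0, -100.0]
force: [0.4, 1.5, 0.2]
opening: 0.087
gripper_force: 0.0
clock: 23.75
tool_pos: [0.605, -0.2165, 0.1521]
orientation: [179.9, 0.0, -100.1]
force: [0.0, -0.3, -0.6]
opening: 0.0878
gripper_force: 0.0
now 23.75 [ 0.605  -0.2165  0.1521] [ 1.7987e+02  1.0000e-02 -1.0005e+02] op 0.0878 F [ 0.  -0.3 -0.6]
560,-60,155,-104 -> -0.488 0.239 -0.009 0.001 0.0 0.022 rows>= 3.9
```

```bash
python3 -m inch '-0.488 0.239 0 0 0 0.03;-0.488 0.239 0 0 0 0.03;-0.488 0.239 0 0 0 0.03;-0.488 0.239 0 0 0 0.03;-0.488 0.239 0 0 0 0.03;-0.488 0.239 0 0 0 0.03;-0.488 0.239 0 0 0 0.03' -1; python3 go.py 472,64,90,-110
```

```text
clock: 24.33
tool_pos: [0.5605, -0.0599, 0.1526]
orientation: [179.9, -0.0, -105.4]
force: [0.6, -0.4, 0.1]
opening: 0.0875
gripper_force: 0.0
now 24.3333 [ 0.5605 -0.0599  0.1526] [ 1.7992e+02 -5.0000e-02 -1.0537e+02] op 0.0875 F [ 0.6 -0.4  0.1]
472,64,90,-110 -> -0.32 0.394 0.209 0.0 -0.0 0.026 rows>= 3.9
```

```bash
python3 -m inch '-0.32 0.394 0.209 0 0 0.026;-0.32 0.394 0.209 0 0 0.026;-0.32 0.394 0.209 0 0 0.026;-0.32 0.394 0.209 0 0 0.026;-0.32 0.394 0.209 0 0 0.026;-0.32 0.394 0.209 0 0 0.026;-0.32 0.394 0.209 0 0 0.026;-0.32 0.394 0.209 0 0 0.026' -1; python3 go.py 472,64,0,-110;  python3 - <<'E'
from h import *
a=snapshot('top'); b=snapshot('scene')
o=np.hstack([cv2.resize(a[170:290,270:400],None,fx=3,fy=3,interpolation=2),cv2.resize(b[170:290,250:380],None,fx=3,fy=3,interpolation=2)]); cv2.imwrite('pics/s8.png',o[:,:,::-1])
E
```

```text
clock: 25.0
tool_pos: [0.4735, 0.063, 0.0909]
orientation: [-180.0, -0.0, -110.2]
force: [0.4, 0.9, -0.3]
opening: 0.0874
gripper_force: 0.0
now 25.0 [0.4735 0.063  0.0909] [-179.98   -0.   -110.21] op 0.0874 F [ 0.4  0.9 -0.3]
472,64,0,-110 -> -0.001 0.006 0.303 -0.0 -0.0 -0.001 rows>= 2.2
```

View pics/s8.png

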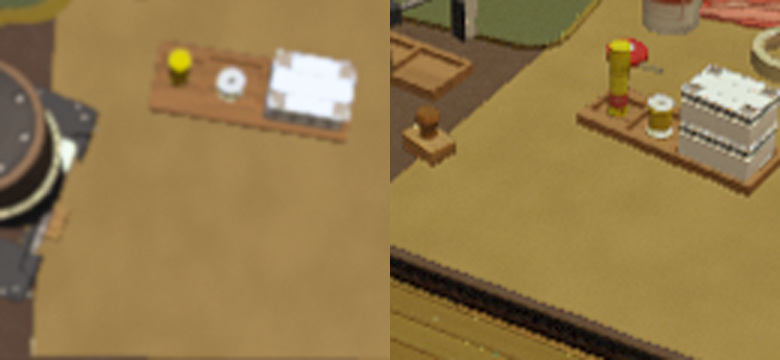

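The bead kit is complete: the stack is flush at (730,120), with spool and glue upright. Now grasp the stamp.

```bash
python3 -m inch '-0.001 0.005 0.303 0 0 0;-0.001 0.005 0.303 0 0 0;-0.001 0.005 0.303 0 0 0;-0.001 0.005 0.303 0 0 0;-0.001 0.005 0.303 0 0 0;-0.001 0.005 0.303 0 0 0' -1; python3 -m inch '0 0 0 0 0 0;0 0 0 0 0 0;0 0 0 0 0 0;0 0 0 0 0 0;0 0 0 0 0 0;0 0 0 0 0 0;0 0 0 0 0 0;0 0 0 0 0 0;0 0 0 0 0 0;0 0 0 0 0 0' 1; python3 -m inch '0 0 0 0 0 0;0 0 0 0 0 0;0 0 0 0 0 0;0 0 0 0 0 0'; python3 go.py
```

```text
clock: 25.6
tool_pos: [0.4729, 0.0651, 0.0017]
orientation: [-179.9, 0.1, -110.1]
force: [0.4, 0.1, -0.3]
opening: 0.0879
gripper_force: 0.0
clock: 26.43
tool_pos: [0.4713, 0.0647, -0.0002]
orientation: [-180.0, -0.0, -110.1]
force: [-0.1, -0.2, 1.1]
opening: 0.0266
gripper_force: 0.2
clock: 26.77
tool_pos: [0.4711, 0.0646, -0.0002]
orientation: [180.0, -0.0, -110.1]
force: [1.2, -1.3, -0.8]
opening: 0.0241
gripper_force: 30.0
now 26.7667 [ 4.711e-01  6.460e-02 -2.000e-04] [ 1.7999e+02 -1.0000e-02 -1.1012e+02] op 0.0241 F [ 1.2 -1.3 -0.8]
```

```bash
python3 -m inch '0 0 -0.22 0 0 0;0 0 -0.22 0 0 0;0 0 -0.22 0 0 0;0 0 -0.22 0 0 0;0 0 -0.22 0 0 0'; python3 go.py 595,148.5,66,-96
```

```text
clock: 27.18
tool_pos: [0.4709, 0.0646, 0.0657]
orientation: [180.0, 0.0, -110.1]
force: [-0.4, -0.7, -1.1]
opening: 0.0243
gripper_force: 30.0
now 27.1833 [0.4709 0.0646 0.0657] [ 1.7999e+02  1.0000e-02 -1.1014e+02] op 0.0243 F [-0.4 -0.7 -1.1]
595,148.5,66,-96 -> -0.405 -0.292 -0.001 0.0 0.0 -0.079 rows>= 3.6
```

```bash
python3 -m inch '-0.405 -0.292 0 0 0 -0.079;-0.405 -0.292 0 0 0 -0.079;-0.405 -0.292 0 0 0 -0.079;-0.405 -0.292 0 0 0 -0.079;-0.405 -0.292 0 0 0 -0.079;-0.405 -0.292 0 0 0 -0.079;-0.405 -0.292 0 0 0 -0.079;-0.405 -0.292 0 0 0 -0.079';python3 go.py 595,148.5,20,-96;python3 -m inch '0 0 0.155 0 0 0;0 0 0.155 0 0 0;0 0 0.155 0 0 0;0 0 0.155 0 0 0;0 0 0.155 0 0 0'; python3 go.py 595,148.5,6,-96
```

```text
clock: 27.85
tool_pos: [0.5939, 0.1478, 0.0651]
orientation: [179.9, -0.1, -95.9]
force: [-0.2, -0.3, -0.5]
opening: 0.0246
gripper_force: 30.0
now 27.85 [0.5939 0.1478 0.0651] [ 1.799e+02 -6.000e-02 -9.592e+01] op 0.0246 F [-0.2 -0.3 -0.5]
595,148.5,20,-96 -> -0.003 -0.004 0.15 0.001 -0.0 0.0 rows>= 1.1
clock: 28.27
tool_pos: [0.5961, 0.1489, 0.0212]
orientation: [-179.9, 0.1, -95.9]
force: [-0.1, 0.4, -0.7]
opening: 0.0243
gripper_force: 30.0
now 28.2667 [0.5961 0.1489 0.0212] [-1.7989e+02  5.0000e-02 -9.5880e+01] op 0.0243 F [-0.1  0.4 -0.7]
595,148.5,6,-96 -> 0.002 0.004 0.051 -0.001 0.0 0.001 rows>= 0.4
```

Lower in small steps to the floor, release, and rise.

```bash
python3 -m inch '0 0 0.02 0 0 0;0 0 0.03 0 0 0;0 0 0.038 0 0 0;0 0 0.046 0 0 0;0 0 0.047 0 0 0;0 0 0.047 0 0 0;0 0 0.047 0 0 0';python3 -m inch '0 0 0 0 0 0;0 0 0 0 0 0;0 0 0 0 0 0;0 0 0 0 0 0;0 0 0 0 0 0;0 0 0 0 0 0' -0.2; python3 -m inch '0 0 -0.4 0 0 0;0 0 -0.4 0 0 0;0 0 -0.4 0 0 0;0 0 -0.4 0 0 0;0 0 -0.4 0 0 0;0 0 -0.4 0 0 0;0 0 -0.4 0 0 0' -1;python3 go.py 439.5,180.5,110,-96
```

```text
clock: 28.85
tool_pos: [0.5955, 0.1487, 0.0057]
orientation: [-180.0, 0.0, -95.9]
force: [-1.5, -1.2, 4.8]
opening: 0.0242
gripper_force: 30.0
clock: 29.35
tool_pos: [0.5952, 0.1486, 0.0051]
orientation: [180.0, -0.0, -95.9]
force: [-0.5, -0.3, -0.6]
opening: 0.0517
gripper_force: 0.0
clock: 29.93
tool_pos: [0.5944, 0.1482, 0.124]
orientation: [179.9, -0.1, -95.9]
force: [0.7, -0.8, -0.3]
opening: 0.0868
gripper_force: 0.0
now 29.9333 [0.5944 0.1482 0.124 ] [ 1.7989e+02 -6.0000e-02 -9.5910e+01] op 0.0868 F [ 0.7 -0.8 -0.3]
439.5,180.5,110,-96 -> -0.054 0.524 0.048 0.001 -0.0 0.0 rows>= 3.8
```

```bash
python3 -m inch '-0.054 0.522 0.04 0 0 0;-0.054 0.522 0.04 0 0 0;-0.054 0.522 0.04 0 0 0;-0.054 0.522 0.04 0 0 0;-0.054 0.522 0.04 0 0 0;-0.054 0.522 0.04 0 0 0;-0.054 0.522 0.04 0 0 0;-0.054 0.522 0.04 0 0 0' -1;python3 go.py 439.5,180.5,2,-96;python3 - <<'E'
from h import *
a=snapshot('top'); b=snapshot('scene')
o=np.hstack([cv2.resize(a[170:290,200:330],None,fx=3,fy=3,interpolation=2),cv2.resize(b[160:280,170:300],None,fx=3,fy=3,interpolation=2)]); cv2.imwrite('pics/s9.png',o[:,:,::-1])
E
```

```text
clock: 30.6
tool_pos: [0.4417, 0.1808, 0.1128]
orientation: [180.0, -0.0, -95.9]
force: [-0.3, 0.0, -0.7]
opening: 0.0878
gripper_force: 0.0
now 30.6 [0.4417 0.1808 0.1128] [ 1.7998e+02 -4.0000e-02 -9.5910e+01] op 0.0878 F [-0.3  0.  -0.7]
439.5,180.5,2,-96 -> 0.002 0.007 0.369 0.0 -0.0 0.0 rows>= 2.7
```

View pics/s9.png

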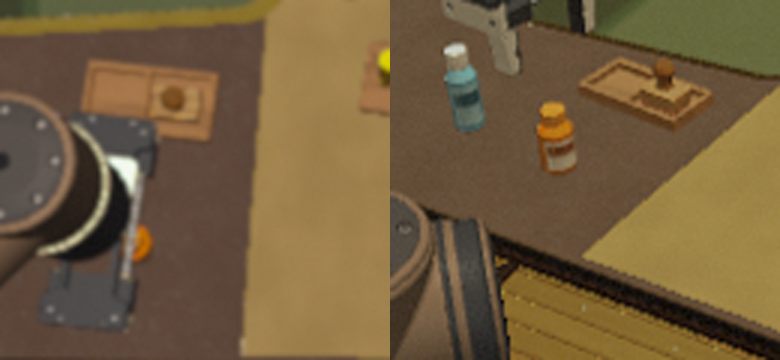

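The stamp stands in the larger (right) pocket at (665,85). The bottle is undisturbed at (557,140). Grasp the bottle.

```bash
python3 -m inch '0.003 0.007 0.365 0 0 0;0.003 0.007 0.365 0 0 0;0.003 0.007 0.365 0 0 0;0.003 0.007 0.365 0 0 0;0.003 0.007 0.365 0 0 0;0.003 0.007 0.365 0 0 0' -1; python3 -m inch '0 0 0 0 0 0;0 0 0 0 0 0;0 0 0 0 0 0;0 0 0 0 0 0;0 0 0 0 0 0;0 0 0 0 0 0;0 0 0 0 0 0;0 0 0 0 0 0;0 0 0 0 0 0;0 0 0 0 0 0' 1; python3 go.py;python3 -m inch '0 0 -0.22 0 0 0;0 0 -0.22 0 0 0;0 0 -0.22 0 0 0;0 0 -0.22 0 0 0;0 0 -0.22 0 0 0'; python3 go.py 602,216,70,-96
```

```text
clock: 31.2
tool_pos: [0.4402, 0.1807, 0.0049]
orientation: [-179.9, 0.0, -95.9]
force: [0.2, -1.0, 0.6]
opening: 0.0883
gripper_force: 0.0
clock: 32.03
tool_pos: [0.4391, 0.1803, 0.0038]
orientation: [-180.0, 0.0, -95.9]
force: [0.1, -0.1, 2.1]
opening: 0.0362
gripper_force: 29.9
now 32.0333 [0.4391 0.1803 0.0038] [-1.7999e+02  1.0000e-02 -9.5890e+01] op 0.0362 F [ 0.1 -0.1  2.1]
clock: 32.45
tool_pos: [0.4384, 0.1798, 0.0693]
orientation: [180.0, -0.0, -95.9]
force: [0.6, 0.4, -1.1]
opening: 0.0358
gripper_force: 29.9
now 32.45 [0.4384 0.1798 0.0693] [ 1.7996e+02 -1.0000e-02 -9.5920e+01] op 0.0358 F [ 0.6  0.4 -1.1]
602,216,70,-96 -> -0.176 -0.53 -0.003 0.0 -0.0 0.0 rows>= 4.0
```

```bash
python3 -m inch '-0.176 -0.53 0 0 0 0;-0.176 -0.53 0 0 0 0;-0.176 -0.53 0 0 0 0;-0.176 -0.53 0 0 0 0;-0.176 -0.53 0 0 0 0;-0.176 -0.53 0 0 0 0;-0.176 -0.53 0 0 0 0;-0.176 -0.53 0 0 0 0';python3 go.py 602,216,35,-96;python3 - <<'E'
from h import *
b=snapshot('scene');o=cv2.resize(b[150:230,190:290],None,fx=6,fy=6,interpolation=2)
T=get_obs()['tool_pos'];z=T[2]-.0038
for P in (cyl((.019,z)),cyl((.019,z+.062)),cyl((.012,z+.075))):
    for q in (proj('scene',P+[T[0],T[1],0])-[190,150]+.5)*6: cv2.circle(o,tuple(q.astype(int)),1,(0,255,0),-1)
yaw=np.radians(-5.6)
for q in (proj('scene',place(np.array([[i*.029,.036+j*.029,.016] for i in(-1,1) for j in(-1,1)]),.5983,.1802,yaw))-[190,150]+.5)*6: cv2.circle(o,tuple(q.astype(int)),3,(255,0,0),-1)
cv2.imwrite('pics/s10.png',o[:,:,::-1])
E
```

```text
clock: 33.12
tool_pos: [0.601, 0.2157, 0.0686]
orientation: [179.9, -0.1, -95.9]
force: [0.1, 0.0, -0.9]
opening: 0.0366
gripper_force: 29.9
now 33.1167 [0.601  0.2157 0.0686] [ 1.7988e+02 -8.0000e-02 -9.5900e+01] op 0.0366 F [ 0.1  0.  -0.9]
602,216,35,-96 -> -0.002 -0.003 0.112 0.001 -0.0 0.001 rows>= 0.8
```

View pics/s10.png

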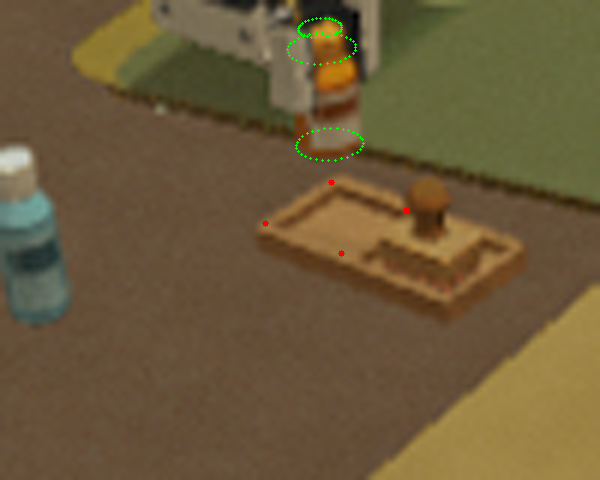

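The bottle hangs upright and centred on the prediction (297–360 columns). The pocket appears ~1.3 px right of its markers, so I'll shift ~1.5 mm towards −y and lower.

```bash
python3 -m inch '0.004 -0.002 0 0 0 0;0.004 -0.002 0.15 0 0 0;0.004 -0.002 0.15 0 0 0;0.004 -0.002 0.15 0 0 0;0.004 -0.002 0.15 0 0 0;0.004 -0.002 0.15 0 0 0'; python3 go.py 602,215,9.5,-96
```

```text
clock: 33.67
tool_pos: [0.604, 0.2157, 0.0268]
orientation: [-179.9, 0.1, -95.9]
force: [0.8, -0.3, -0.7]
opening: 0.0361
gripper_force: 29.9
now 33.6667 [0.604  0.2157 0.0268] [-1.7987e+02  8.0000e-02 -9.5850e+01] op 0.0361 F [ 0.8 -0.3 -0.7]
602,215,9.5,-96 -> 0.003 0.007 0.058 -0.001 0.0 0.001 rows>= 0.4
```

```bash
python3 -m inch '0.002 0.004 0.015 0 0 0;0.002 0.004 0.03 0 0 0;0.002 0.004 0.04 0 0 0;0.002 0.004 0.048 0 0 0;0.002 0.004 0.048 0 0 0;0.002 0.004 0.048 0 0 0;0.002 0.004 0.048 0 0 0'; python3 go.py 602,215,9.5,-96
```

```text
clock: 34.25
tool_pos: [0.6018, 0.2146, 0.0103]
orientation: [180.0, -0.0, -95.9]
force: [0.3, 0.3, -1.0]
opening: 0.0367
gripper_force: 29.9
now 34.25 [0.6018 0.2146 0.0103] [ 1.80e+02 -1.00e-02 -9.59e+01] op 0.0367 F [ 0.3  0.3 -1. ]
602,215,9.5,-96 -> -0.001 -0.0 0.003 0.0 -0.0 0.001 rows>= 0.0
```

```bash
python3 -m inch '0 0 0.003 0 0 0;0 0 0.003 0 0 0;0 0 0.003 0 0 0';python3 -m inch '0 0 0 0 0 0;0 0 0 0 0 0;0 0 0 0 0 0;0 0 0 0 0 0;0 0 0 0 0 0;0 0 0 0 0 0' -0.4; python3 -m inch '0 0 -0.4 0 0 0;0 0 -0.4 0 0 0;0 0 -0.4 0 0 0;0 0 -0.4 0 0 0;0 0 -0.4 0 0 0;0 0 -0.4 0 0 0;0 0 -0.4 0 0 0' -0.4; python3 -m inch '0 0.6 -0.4 0 0 0;0 0.6 -0.4 0 0 0;0 0.6 -0.4 0 0 0;0 0.6 -0.4 0 0 0;0 0.6 -0.4 0 0 0;0 0.6 -0.4 0 0 0;0 0.6 -0.4 0 0 0;0 0.6 -0.4 0 0 0'; python3 - <<'E'
from h import *
a=snapshot('top'); b=snapshot('scene')
o=np.hstack([cv2.resize(a[150:240,180:400],None,fx=1.8,fy=1.8,interpolation=2),cv2.resize(b[150:240,180:400],None,fx=1.8,fy=1.8,interpolation=2)]); cv2.imwrite('pics/s11.png',o[:,:,::-1])
E
```

```text
clock: 34.5
tool_pos: [0.602, 0.2147, 0.0098]
orientation: [-180.0, 0.0, -95.9]
force: [-0.7, -0.6, 2.6]
opening: 0.0363
gripper_force: 29.9
clock: 35.0
tool_pos: [0.6017, 0.2146, 0.0093]
orientation: [180.0, -0.0, -95.9]
force: [0.8, -0.7, 0.3]
opening: 0.0611
gripper_force: 0.0
clock: 35.58
tool_pos: [0.6009, 0.2142, 0.1281]
orientation: [179.9, -0.1, -95.9]
force: [-0.2, -0.1, -0.1]
opening: 0.0608
gripper_force: 0.0
clock: 36.25
tool_pos: [0.4224, 0.2332, 0.2488]
orientation: [180.0, -0.0, -95.8]
force: [-0.2, -0.1, -0.7]
opening: 0.0616
gripper_force: 0.0
```

View pics/s11.png

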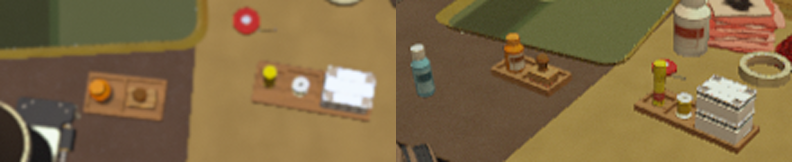

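The picture shows both kits complete and upright, the stack flush, and the bystanders where they were. Handing in.

```bash
python3 -m inch '0 0 0 0 0 0;0 0 0 0 0 0;0 0 0 0 0 0;0 0 0 0 0 0'; python3 -c "
from plant import close_job;print(close_job())"
```

```text
clock: 36.68
tool_pos: [0.423, 0.2329, 0.2488]
orientation: [180.0, -0.1, -95.9]
force: [0.1, 1.2, 0.2]
opening: 0.0612
gripper_force: 0.0
the job is handed in; nothing more can be done
None
```

Both kits are made up and handed in at about 37 s; in the last pictures all five items stand in their places, the case stack looks flush, and the slim bottle and tape measure look unmoved (hand-in returned no verdict).

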